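Sort salvaged vending spirals and drive motors

ROBOT

A 6-joint arm with a two-finger parallel gripper is mounted at the origin on the work surface. World frame = base frame: x ahead of the robot, y to its left, z up, the work surface at z = 0. Lengths are in mm, angles in rad, forces in N, time in s.
With the tool pointing down it reaches from about 400 to 925 mm from the base axis. Payload 12.5 kg.
Tool frame: the origin (TCP) lies between the finger pads; the fingertips stand 14 mm ahead of it and the grasp point (between the pads) lies 5 mm behind it; x points along the fingers, y is the direction in which the jaws open and shut, and the axes are right-handed (so a half turn about x gives the same grasp; the last joint's range is limited). The gripper opens to 95 mm and grips with 3 to 60 N. Pads are 20 mm wide; open, the fingers measure 119 mm over their backs; the gripper's body (75 mm by 180 mm) begins 59 mm behind the grasp point.
Start: joints at [1.048, 0.491, 1.559, -0, 1.092, -0.106], TCP at [253.008, 571.517, 228.661] pointing down, gripper open.
Joint ranges: [-3.1, 3.1], [-0.84, 2.19], [0.05, 2.79], [-1.13, 4.28], [0.06, 2.93], [-2.69, 2.69]. Speed limits (rad/s): [2.22, 2.22, 2.79, 3.14, 3.14, 3.14].

INTERFACE

Orientations are given as [roll, pitch, yaw] about the fixed x, y, z axes, in that order (R = Rz(yaw) Ry(pitch) Rx(roll)).
In Python, from cell import env, cams gives the robot as it stands.
- The arm moves only by the tool carry_out, never from a script. Its arguments are lists of equal length, an entry for each row: "grip": the closure, from -1 (fully open) to 1 (shut); "linear": the shift along the tool's x, y, z scaled (see below), a list of three; "turn": the turn about the tool's x scaled (see below). In form: {"grip": [grip, ...], "linear": [[tx, ty, tz], ...], "turn": [turn, ...]}. A call has 1 to 5 rows; each row shifts and turns the commanded pose from where the row before left it, along the tool's axes as they then stand; what a row does not reach is not made up. The controller multiplies each number of a shift by 0.5 m and each number of a turn by 180 degrees. A row lasts 1/10 s, in which the tool goes at most 50 mm and 8.59 degrees, less where a joint would pass 70% of its speed; a pose out of reach is approached as far as the arm can. A call with a number of a shift or a turn outside -1 to 1 is refused whole. A call with a gripper value outside its range is refused whole. The fingers move at their own pace and stop on an object; the grip force is fixed at half the most. Time passes only in rows, so rows that do not move let the fingers close. It gives the time, the measured TCP pose, the force and the opening at its end, in the units of the state.
- env.state(): the state, without advancing time (a new reading comes with each control period).
- cams.read_camera(name): name is "side" or "top"; returns the picture (400x640x3 uint8, blue, green, red); there is no depth.
- cams.camera_info(name): a dict with "fx", "fy", "cx", "cy" (pixels), "dist" ([k1, k2, p1, p2, k3] as OpenCV has them; the pictures are not rectified), "view" (4x4, takes a point from world to camera coordinates). Camera axes: x right, y down, z forward; pixel columns grow to the right and rows downward; lengths in mm; the calibration is good to about 2 mm. A picture is of the moment at which its call begins. camera_info takes no time and is no camera call.
- env.job_done(): hands the job in, once; it reports no verdict.
The state is a dict: "t": time; "joints": joint angles; "qvel": joint speeds; "tau": joint torques, N m; "eef_pos": TCP position; "tcp_rot": TCP orientation; "ft_force": force on the tool from outside, world axes, zero at the start; "moment": the same for the moment, N m; "opening": opening from 0.0 (shut) to 1.0 (fully open).
Only numpy, scipy, OpenCV 4.12 (cv2) and the standard library are available. Lean on these libraries where they do the work, as an engineer would, in place of code of your own. Each camera call takes 0.05 s, during which the arm holds its last target. There are 200 camera calls.

TASK

Clear the salvaged vending parts off the bench into the two grey bins by kind: both wire spirals go into the bin that already holds a spiral, both drive motors into the bin that already holds a motor. Lay the spirals flat in one layer, and set the motors down (do not drop them) upright in one spread-out layer, with a clear gap between each motor and the next, the one already there included. Leave the angle bracket and the drinks can that lie among them where they are.

Things in the scene. Friction and masses are not known exactly. Their poses are not given: they have to be found in the camera images.
- coil_bin: shallow open grey bin, fixed, 260 mm (x) by 190 mm (y) and 45 mm high, walls and floor 4 mm thick, the same as the other bin; origin at the centre of its underside, x along its long side. It already holds one spiral, lying across it near its -x end
- motor_bin: shallow open grey bin, fixed, 260 mm (x) by 190 mm (y) and 45 mm high, walls and floor 4 mm thick, the same as the other bin; origin at the centre of its underside, x along its long side. It already holds one motor, across it near its +x end
- coil_a: One of two on the bench: short rigid steel-wire vending spiral, 150 mm long and 44 mm across, lying on its side, black drive disc on the +x end. Solid to the fingers: grip across its 44 mm. Origin under the middle of its length on its underside as built; x along the spiral's axis. Weight about 0.16 kg
- coil_a_center (a point): middle of coil_a, on its axis, 22 mm above what it lies on
- coil_b: One of two on the bench: short rigid steel-wire vending spiral, 150 mm long and 44 mm across, lying on its side, black drive disc on the +x end. Solid to the fingers: grip across its 44 mm. Origin under the middle of its length on its underside as built; x along the spiral's axis. Weight about 0.16 kg
- coil_b_center (a point): middle of coil_b, on its axis, 22 mm above what it lies on
- old_coil: Already in the spiral bin: short rigid steel-wire vending spiral, 150 mm long and 44 mm across, lying on its side, black drive disc on the +x end. Solid to the fingers: grip across its 44 mm. Origin under the middle of its length on its underside as built; x along the spiral's axis. Weight about 0.16 kg
- old_coil_center (a point): middle of old_coil, on its axis, 22 mm above what it lies on
- motor_a: One of two on the bench: spiral drive motor: black plastic gear case 70 mm (x) by 44 mm (y) by 34 mm high, with a steel motor can (28 mm across, 22 mm high, 14 mm to the -x side of the middle) on top and a white coupler 10 mm long on the +x end, 56 mm high overall. Origin at the centre of the case's underside; z up when upright. Weight about 0.2 kg
- motor_b: One of two on the bench: spiral drive motor: black plastic gear case 70 mm (x) by 44 mm (y) by 34 mm high, with a steel motor can (28 mm across, 22 mm high, 14 mm to the -x side of the middle) on top and a white coupler 10 mm long on the +x end, 56 mm high overall. Origin at the centre of the case's underside; z up when upright. Weight about 0.2 kg
- old_motor: Already in the motor bin: spiral drive motor: black plastic gear case 70 mm (x) by 44 mm (y) by 34 mm high, with a steel motor can (28 mm across, 22 mm high, 14 mm to the -x side of the middle) on top and a white coupler 10 mm long on the +x end, 56 mm high overall. Origin at the centre of the case's underside; z up when upright. Weight about 0.2 kg
- bracket: bystander among the parts: steel angle bracket, 150 mm (x) by 40 mm (y), one leg upright on its +y side, 40 mm high, 4 mm thick; origin at the centre of its underside
- can: bystander among the parts: plain aluminium drinks can, 66 mm across, 115 mm high, upright; origin at the centre of its underside

How it is judged:
By the outcome, as a careful person would: the job done as asked, in the order asked, and still so for the second after the job is handed in, with the robot touching nothing.
It also fails if it takes over 72 s, if anything falls off the work surface, if the arm or the gripper's body presses on something with over 40 N, if the wrist force passes 120 N, or if a joint passes its speed limit or range.

## Working session

There is one attempt and no reset: what is moved stays moved. The work goes in short steps, Python scripts to look and compute and a tool call to move; the robot and the scene stay as the last step left them, time stands still between calls to the robot, and variables do not carry over. Pictures are saved under pics/ and viewed, about 8 in all and at most 12, crops included, and the job is handed in when it is done.

Besides the shell and the picture viewer there is one more tool, called after ">>>" as name(argument=value, ...) on one line, values as JSON. carry_out: Moves the arm, as the interface text tells. Shifts and turns lie within -1 to 1; 1 stands for 0.5 m of shift or 180 degrees of turn. Its arguments: {"type":"object","properties":{"grip":{"type":"array"},"linear":{"type":"array"},"turn":{"type":"array"}},"required":["grip","linear","turn"]}

```bash
ls; mkdir -p pics
python3 - <<'E'
from cell import env,cams
import cv2
print(env.state())
for n in("top","side"):
    cv2.imwrite(f"pics/{n}0.png",cams.read_camera(n)); print(n,cams.camera_info(n))
E
```

```text
pics
{'t': 0.0, 'joints': array([ 1.04841967e+00,  4.91551710e-01,  1.55947529e+00,  1.91469532e-05,
        1.09169149e+00, -1.05609766e-01]), 'qvel': array([-5.31404235e-04,  2.38033019e-04,  8.57151346e-05,  6.05076670e-04,
        4.56579709e-04,  1.35406773e-03]), 'tau': array([-6.23500637e-04, -6.12625122e+01, -2.58183521e+01,  6.92400662e-02,
        4.82576201e-02, -1.35636601e-04]), 'eef_pos': array([252.86494448, 571.30214462, 228.05771867]), 'tcp_rot': array([-1.69148816,  1.56967036, -2.10826388]), 'ft_force': array([-0.35218759,  0.04227653, -0.06802429]), 'moment': array([-0.00593766, -0.00963431,  0.04632717]), 'opening': 1.003068871932157}
top {'fx': 367.3507058616142, 'fy': 367.3507058616142, 'cx': 328.56742832042255, 'cy': 198.85526821280874, 'dist': array([-0.00061259,  0.        ,  0.        ,  0.        ,  0.        ]), 'view': array([[ 4.11066244e-03, -9.99991403e-01, -5.44065149e-04,
         2.04033198e+01],
       [-9.97919113e-01, -4.06713307e-03, -6.43498397e-02,
         5.45626598e+02],
       [ 6.43470737e-02,  8.07453480e-04, -9.97927253e-01,
         1.18506995e+03],
       [ 0.00000000e+00,  0.00000000e+00,  0.00000000e+00,
         1.00000000e+00]])}
side {'fx': 376.197104780363, 'fy': 376.197104780363, 'cx': 318.1156677080569, 'cy': 201.45345865515566, 'dist': array([0.01347544, 0.        , 0.        , 0.        , 0.        ]), 'view': array([[ 7.08862751e-01, -7.05080767e-01, -1.93574846e-02,
        -3.73310814e+02],
       [-4.09043137e-01, -3.88569587e-01, -8.25649677e-01,
         2.42938674e+02],
       [ 5.74627977e-01,  5.93190347e-01, -5.63850955e-01,
         6.88204711e+02],
       [ 0.00000000e+00,  0.00000000e+00,  0.00000000e+00,
         1.00000000e+00]])}
```

```bash
cat > h.py <<'E'
from cell import env,cams
import cv2,numpy as np
def rect(z=0,s=0.8,x0=380,x1=960,y0=-500,y1=500,img=None,cam="top"):
    "rectified map of plane z: image col=(y1-y)*s, row=(x1-x)*s"
    c=cams.camera_info(cam)
    v,u=np.mgrid[0:int((x1-x0)*s),0:int((y1-y0)*s)]
    P=np.stack([x1-v/s,y1-u/s,0*u+z],-1).reshape(-1,3).astype(float)
    m=proj(P,cam).reshape(*u.shape,2).astype(np.float32)
    return cv2.remap(img,m[...,0],m[...,1],cv2.INTER_CUBIC)
def K(c): return np.array([[c["fx"],0,c["cx"]],[0,c["fy"],c["cy"]],[0,0,1.]])
def proj(P,cam):
    c=cams.camera_info(cam);V=c["view"]
    return cv2.projectPoints(np.asarray(P,float).reshape(-1,3),cv2.Rodrigues(V[:3,:3])[0],V[:3,3],K(c),c["dist"])[0][:,0]
def unproj(uv,z,cam):
    c=cams.camera_info(cam);V=c["view"]
    n=cv2.undistortPoints(np.array(uv,float).reshape(-1,1,2),K(c),c["dist"])[:,0]
    d=np.c_[n,np.ones(len(n))]@V[:3,:3]; o=-V[:3,:3].T@V[:3,3]
    z=np.broadcast_to(z,len(d))
    return o+d*((z-o[2])/d[:,2])[:,None]
E
python3 - <<'E'
from h import *
i=cv2.imread("pics/top0.png")
r=rect(z=0,img=i)
for k in range(-400,500,100): cv2.putText(r,str(k),(int((500-k)*.8),10),0,.35,(0,0,255));cv2.line(r,(int((500-k)*.8),12),(int((500-k)*.8),16),(0,0,255))
for k in range(400,960,100): cv2.putText(r,str(k),(0,int((960-k)*.8)),0,.35,(0,0,255))
cv2.imwrite("pics/r0.png",r)
E
```

```text
(no output)
```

View pics/top0.png

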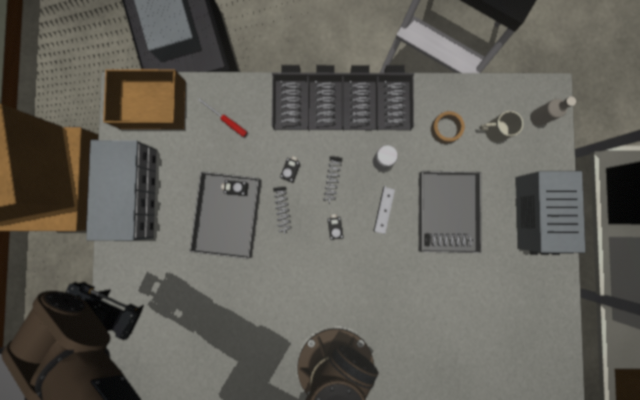

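View pics/side0.png

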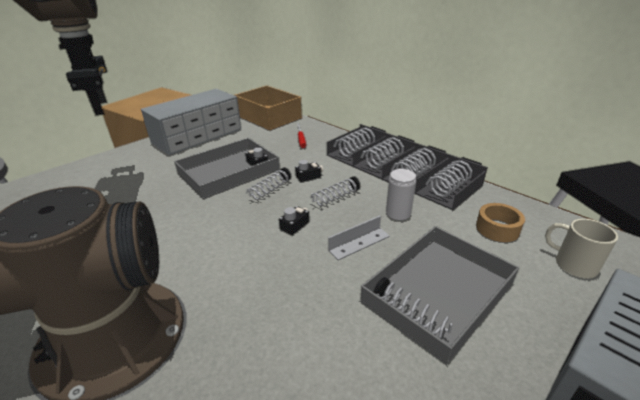

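The top view shows the motor bin at (226,214), the coil bin at (450,211), coils at (332,180) and (283,210), motors at (290,169) and (335,227), the can at (386,157) and the bracket at (384,210). I'll enlarge it to measure.

Run:
```python
from h import *
i=cv2.imread("pics/top0.png")
c=i[145:265,185:345]; cv2.imwrite("pics/c0.png",cv2.resize(c,None,fx=5,fy=5,interpolation=cv2.INTER_CUBIC))
print(unproj([[226,214],[450,211],[332,180],[283,210],[290,169],[335,227],[386,157],[384,210]],20,"top").round())
```

```text
[[ 495.  357.   20.]
 [ 507. -373.   20.]
 [ 607.   12.   20.]
 [ 508.  171.   20.]
 [ 643.  150.   20.]
 [ 454.    1.   20.]
 [ 684. -166.   20.]
 [ 510. -158.   20.]]
```

View pics/c0.png

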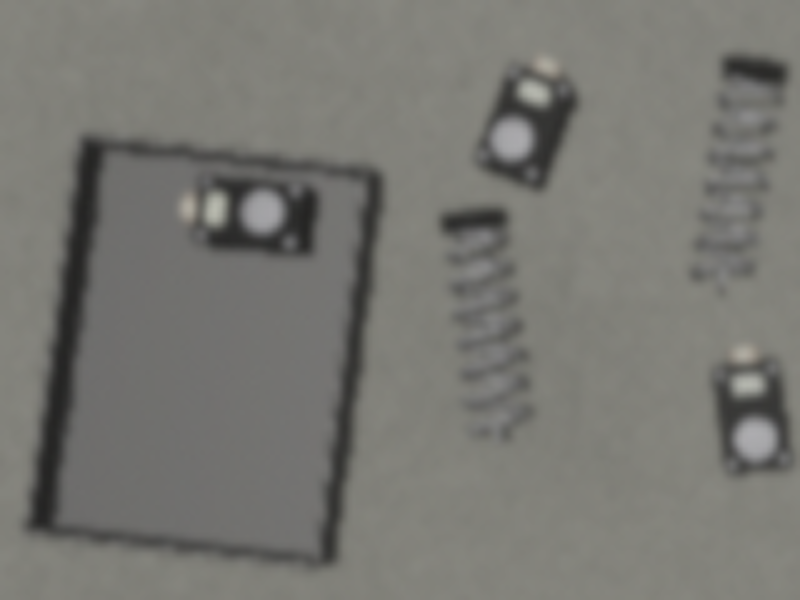

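Run:
```python
from h import *
i=cv2.imread("pics/top0.png"); s=cv2.imread("pics/side0.png")
a=cv2.resize(i[145:265,365:489],None,fx=5,fy=5,interpolation=cv2.INTER_CUBIC)
cv2.imwrite("pics/c1.png",a)
Z=lambda p:np.array([[x/5-.4+185,y/5-.4+145] for x,y in p])
from scipy.optimize import least_squares
def fit(pts,mod,x0):
    mod=np.array(mod,float);uv=Z(pts)
    def f(q):
        c,s=np.cos(q[2]),np.sin(q[2])
        P=np.c_[q[0]+c*mod[:,0]-s*mod[:,1],q[1]+s*mod[:,0]+c*mod[:,1],mod[:,2]]
        return (proj(P,"top")-uv).ravel()
    r=least_squares(f,x0,x_scale=[10,10,.1]);print(r.x.round(3),"deg",np.degrees(r.x[2]).round(1),"res",np.abs(r.fun).max().round(2))
C=[[35,22,34],[35,-22,34],[-35,-22,34],[-35,22,34],[-14,0,56]]
print("ma");fit([(512,68),(578,97),(543,190),(480,160),(512,139)],C,[643,150,0])
print("mb");fit([(713,372),(775,362),(793,465),(730,472),(755,440)],C,[454,0,0])
print("old");fit([(208,245),(208,180),(316,185),(313,252),(262,213)],C,[550,340,1.5])
D=[[75,22,22],[75,-22,22],[-75,-22,22],[-75,22,22]]
print("ca");fit([(725,57),(788,68),(750,292),(690,280)],D,[607,12,0])
print("cb");fit([(443,218),(507,208),(535,425),(475,440)],D,[508,170,0])
B=[[130,95,45],[130,-95,45],[-130,-95,45],[-130,95,45]]
print("bin");fit([(82,136),(382,172),(335,566),(28,530)],B,[495,357,0])
```

```text
ma
[ 6.37415e+02  1.47944e+02 -3.70000e-01] deg -21.2 res 1.38
mb
[4.50358e+02 1.33900e+00 1.62000e-01] deg 9.3 res 1.02
old
[579.481 321.215   1.532] deg 87.8 res 2.0
ca
[ 6.09245e+02  1.07990e+01 -1.59000e-01] deg -9.1 res 0.72
cb
[5.11373e+02 1.72216e+02 1.52000e-01] deg 8.7 res 1.31
bin
[ 4.92412e+02  3.49789e+02 -1.08000e-01] deg -6.2 res 1.44
```

View pics/c1.png

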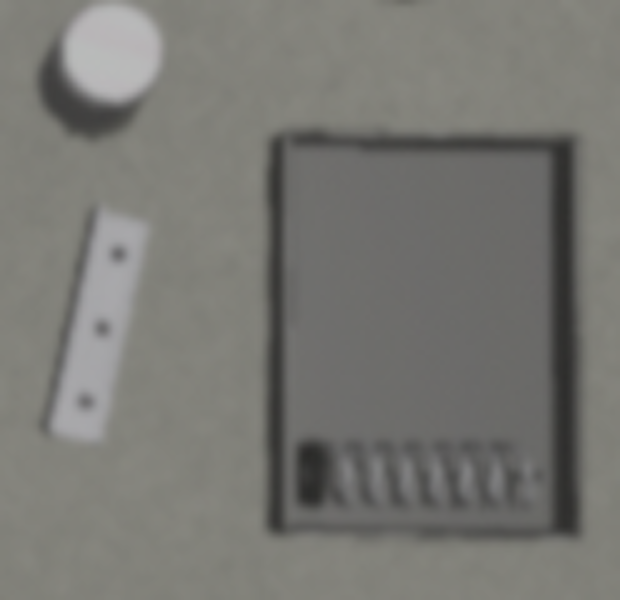

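Run:
```python
from h import *
i=cv2.imread("pics/top0.png");s=cv2.imread("pics/side0.png")
from scipy.optimize import least_squares
Z=lambda p,o:np.array([[x/5-.4+o,y/5-.4+145] for x,y in p])
T=lambda q,m:np.c_[q[0]+np.cos(q[2])*m[:,0]-np.sin(q[2])*m[:,1],q[1]+np.sin(q[2])*m[:,0]+np.cos(q[2])*m[:,1],m[:,2]]
def fit(pts,mod,x0,o):
    mod=np.array(mod,float);uv=Z(pts,o)
    r=least_squares(lambda q:(proj(T(q,mod),"top")-uv).ravel(),x0,x_scale=[10,10,.1]);print(r.x.round(3),np.degrees(r.x[2]).round(1),np.abs(r.fun).max().round(2));return r.x
def mot(pts,z0):
    a,b=Z(pts,185); A=unproj([a],56+z0,"top")[0];L=unproj([b],34+z0,"top")[0]
    d=L-A;y=np.arctan2(d[1],d[0]);q=[A[0]+14*np.cos(y),A[1]+14*np.sin(y),y];print(np.round(q,3),np.degrees(y).round(1),"label at",np.hypot(d[0],d[1])-14);return q
Q={}
Q["ma"]=mot([(512,139),(535,93)],0);Q["mb"]=mot([(755,440),(749,384)],0);Q["old"]=mot([(262,213),(215,209)],4)
D=np.array([[75,22,22],[75,-22,22],[-75,-22,22],[-75,22,22.]])
Q["ca"]=fit([(725,57),(788,68),(750,292),(690,280)],D,[607,12,0],185)
Q["cb"]=fit([(443,218),(507,208),(535,425),(475,440)],D,[508,170,0],185)
Q["oc"]=fit([(297,508),(297,442),(543,442),(543,508)],D+[0,0,4],[455,-380,1.5],365)
Bo=np.array([[130,95,45],[130,-95,45],[-130,-95,45],[-130,95,45],[130,95,0],[130,-95,0],[-130,-95,0],[-130,95,0.]])
B=Bo[:4]
Q["mbin"]=fit([(82,136),(382,172),(335,566),(28,530)],B,[495,357,0],185)
Q["cbin"]=fit([(273,134),(579,136),(579,535),(270,533)],B,[507,-373,0],365)
Q["can"]=unproj(Z([(112,54)],365),115,"top")[0];print(Q["can"])
br=unproj(Z([(101,205),(148,220),(102,442),(50,433)],365),[40,0,0,40],"top");print(br.round(0))
np.save("Q.npy",Q,allow_pickle=True)
S={k:4 for k in("top","side")}
def box(x0,x1,y0,y1,z0,z1):return np.array([[x,y,z]for x in(x0,x1)for y in(y0,y1)for z in(z0,z1)],float)
E=[(a,b) for a in range(8) for b in range(a) if bin(a^b).count("1")==1]
def draw(im,cam,o,S):
    for k,q in Q.items():
        if k=="can":continue
        z=4 if k in("old","oc") else 0
        bx={"m":[box(-35,35,-22,22,z,z+34),box(35,45,-4,4,z+13,z+21),box(-28,0,-14,14,z+34,z+56)],"c":[box(-75,75,-22,22,z,z+44)],"b":[box(-130,130,-95,95,0,45)]}["b" if "bin" in k else "c" if k in("ca","cb","oc") else "m"]
        for b in bx:
            p=((proj(T(q,b),cam)-o+.5)*S-.5).astype(int)
            for a,c in E: cv2.line(im,tuple(map(int,p[a])),tuple(map(int,p[c])),(0,255,255) if b is bx[0] else (0,0,255),1,cv2.LINE_AA)
def crop(im,cam,u,v,w,h,S):
    r=cv2.resize(im[v:v+h,u:u+w],None,fx=S,fy=S,interpolation=cv2.INTER_CUBIC);draw(r,cam,np.array([u,v]),S);return r
cv2.imwrite("pics/o1.png",np.vstack([crop(i,"top",185,145,310,120,2.5)[:, :775],crop(s,"side",170,130,310,120,2.5)]))
cv2.imwrite("pics/o2.png",crop(s,"side",170,130,200,120,4))
```

```text
[ 6.40086e+02  1.50515e+02 -3.49000e-01] -20.0 label at 21.29428345210257
[4.50553e+02 1.41600e+00 1.00000e-01] 5.8 label at 21.450548575931514
[580.355 326.465   1.444] 82.8 label at 22.19867800091174
[ 6.09245e+02  1.07990e+01 -1.59000e-01] -9.1 0.72
[5.11373e+02 1.72216e+02 1.52000e-01] 8.7 1.31
[ 414.811 -365.307    1.572] 90.1 1.51
[ 4.92412e+02  3.49789e+02 -1.08000e-01] -6.2 1.44
[ 5.05853e+02 -3.63999e+02 -1.50000e-02] -0.8 1.29
[ 671.96509818 -154.00902803  115.        ]
[[ 588. -158.   40.]
 [ 582. -196.    0.]
 [ 434. -164.    0.]
 [ 441. -125.   40.]]
```

View pics/o1.png

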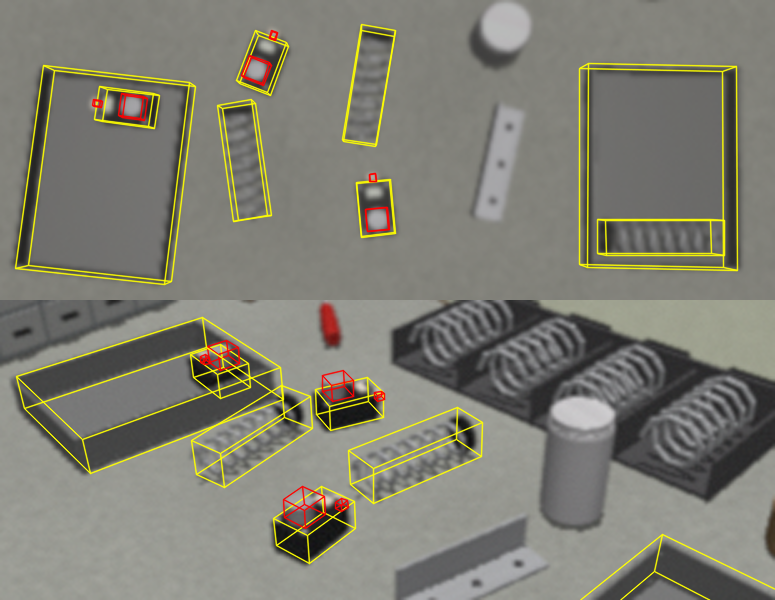

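The overlays agree in both views, so the poses are good to a few mm. Next I'll write a planner helper.

```bash
cat > plan.py <<'E'
from h import *
import sys,json
from scipy.spatial.transform import Rotation as Rn
def plan(*wps,start=None):
    """wps: (x,y,z,jaw_yaw_deg or None,grip); jaw yaw mod 180; prints rows by fives"""
    s=env.state(); R=Rn.from_euler("xyz",s["tcp_rot"]); p=s["eef_pos"].copy()
    A=R.as_matrix(); ya=np.degrees(np.arctan2(A[1,1],A[0,1]))
    print("t",round(s["t"],2),"p",p.round(1),"jaw",ya.round(1),"xdir",A[:,0].round(3),"j",s["joints"].round(2))
    rows=[]
    for x,y,z,w,g in wps:
        T=np.array([x,y,z],float); d=0 if w is None else (w-ya+90)%180-90
        n=max(1,int(np.ceil(np.linalg.norm(T-p)/49)),int(np.ceil(abs(d)/8.5)))
        y0=ya
        for k in range(n):
            a=np.radians(ya); M=np.array([[0,np.cos(a),-np.sin(a)*-1],[0,np.sin(a),-np.cos(a)],[-1,0,0.]])
            # tool x down, y jaw, z = x cross y
            M[:,2]=np.cross(M[:,0],M[:,1])
            l=np.round(M.T@((T-p)/(n-k))/500,3); t=np.round(-(y0+d-ya)/(n-k)/180,4)
            p=p+M@l*500; ya-=t*180; rows.append((g,l.tolist(),float(t)))
        print("wp end row",len(rows),p.round(1),round(ya,1))
    for i in range(0,len(rows),5):
        r=rows[i:i+5]; print(json.dumps({"grip":[q[0] for q in r],"linear":[[v+0. for v in q[1]] for q in r],"turn":[q[2] for q in r]}))
E
python3 - <<'E'
from plan import *
plan((511.4,172.2,110,98.7,-1),(511.4,172.2,21,None,-1))
E
```

```text
t 0.1 p [252.9 571.3 228.1] jaw 66.1 xdir [-0.001 -0.001 -1.   ] j [ 1.05  0.49  1.56  0.    1.09 -0.11]
wp end row 10 [511.4 172.  110.1] 98.7
wp end row 12 [511.4 172.   21.1] 98.7
{"grip": [-1, -1, -1, -1, -1], "linear": [[0.024, -0.052, 0.08], [0.024, -0.057, 0.076], [0.024, -0.061, 0.073], [0.023, -0.065, 0.07], [0.024, -0.069, 0.066]], "turn": [-0.0181, -0.0181, -0.0181, -0.0181, -0.0181]}
{"grip": [-1, -1, -1, -1, -1], "linear": [[0.023, -0.072, 0.062], [0.024, -0.075, 0.058], [0.023, -0.079, 0.053], [0.024, -0.081, 0.048], [0.023, -0.085, 0.044]], "turn": [-0.0181, -0.0181, -0.0181, -0.0181, -0.0181]}
{"grip": [-1, -1], "linear": [[0.089, 0.0, 0.0], [0.089, 0.0, 0.0]], "turn": [-0.0, -0.0]}
```

>>> carry_out(grip=[-1,-1,-1,-1,-1], linear=[[0.024,-0.052,0.08],[0.024,-0.057,0.076],[0.024,-0.061,0.073],[0.023,-0.065,0.07],[0.024,-0.069,0.066]], turn=[-0.018,-0.018,-0.018,-0.018,-0.018])

```text
t: 0.6
eef_pos: [382.7, 369.6, 168.7]
tcp_rot: [2.701, 1.571, 2.57]
ft_force: [0.9, 0.8, 0.5]
opening: 0.997
```

>>> carry_out(grip=[-1,-1,-1,-1,-1], linear=[[0.023,-0.072,0.062],[0.024,-0.075,0.058],[0.023,-0.079,0.053],[0.024,-0.081,0.048],[0.023,-0.085,0.044]], turn=[-0.018,-0.018,-0.018,-0.018,-0.018])

```text
t: 1.1
eef_pos: [511.6, 170.1, 110.0]
tcp_rot: [2.841, 1.571, 2.992]
ft_force: [-0.1, 0.7, -0.1]
opening: 0.996
```

Run:
```python
from plan import *
plan((511.4,172.2,21,98.7,-1))
```

```text
t 1.1 p [511.6 170.1 110. ] jaw 98.7 xdir [-0.  0. -1.] j [ 0.2   0.53  1.89  0.    0.73 -1.52]
wp end row 2 [511.3 172.   21. ] 98.7
{"grip": [-1, -1], "linear": [[0.089, 0.002, 0.0], [0.089, 0.002, 0.0]], "turn": [-0.0001, -0.0001]}
```

>>> carry_out(grip=[-1,-1,-1,1,1], linear=[[0.09,0.002,0],[0.088,0.002,0],[0,0,0],[0,0,0],[0,0,0]], turn=[0,0,0,0,0])

```text
t: 1.6
eef_pos: [511.2, 174.3, 23.4]
tcp_rot: [0.098, 1.569, 0.247]
ft_force: [-0.2, -0.6, 0.3]
opening: 0.882
```

>>> carry_out(grip=[1,1,1,1,1], linear=[[0,0,0],[0,0,0],[0,0,0],[0,0,0],[0,0,0]], turn=[0,0,0,0,0])

```text
t: 2.1
eef_pos: [510.7, 173.9, 21.9]
tcp_rot: [0.445, 1.57, 0.594]
ft_force: [0.3, 1.1, -0.0]
opening: 0.466
```

Run:
```python
from plan import *
cb=np.array([505.9,-364,]);a=-.015
T=lambda lx,ly:(cb[0]+np.cos(a)*lx-np.sin(a)*ly,cb[1]+np.sin(a)*lx+np.cos(a)*ly)
x,y=T(0,0)
plan((511.4,172.2,120,None,1),(x,y,120,-.9,1),(x,y,60,None,1),(x,y,28,None,1))
```

```text
t 2.1 p [510.7 173.9  21.9] jaw 98.5 xdir [ 0.  0. -1.] j [ 0.21  0.67  1.94  0.    0.53 -1.51]
wp end row 3 [511.5 172.  119.9] 98.5
wp end row 14 [ 505.9 -364.   119.9] 179.1
wp end row 16 [ 505.9 -364.    59.9] 179.1
wp end row 17 [ 505.9 -364.    27.9] 179.1
{"grip": [1, 1, 1, 1, 1], "linear": [[-0.065, -0.001, 0.0], [-0.066, -0.001, 0.0], [-0.065, -0.002, 0.001], [0.0, -0.096, -0.015], [0.0, -0.093, -0.028]], "turn": [-0.0, -0.0, -0.0, -0.0407, -0.0407]}
{"grip": [1, 1, 1, 1, 1], "linear": [[0.0, -0.089, -0.039], [0.0, -0.084, -0.05], [0.0, -0.076, -0.061], [0.0, -0.068, -0.07], [0.0, -0.059, -0.078]], "turn": [-0.0407, -0.0407, -0.0407, -0.0407, -0.0407]}
{"grip": [1, 1, 1, 1, 1], "linear": [[0.0, -0.048, -0.085], [0.0, -0.037, -0.09], [0.0, -0.025, -0.094], [0.0, -0.013, -0.097], [0.06, 0.0, 0.0]], "turn": [-0.0407, -0.0407, -0.0407, -0.0407, -0.0]}
{"grip": [1, 1], "linear": [[0.06, 0.0, 0.0], [0.064, 0.0, 0.0]], "turn": [-0.0, -0.0]}
```

Run:
```python
s=open("plan.py").read()
s=s.replace('ya=np.degrees(np.arctan2(A[1,1],A[0,1]))','ya=np.degrees(s["joints"][0]-s["joints"][5])')
s=s.replace('(w-ya+90)%180-90','min((c for c in w-ya+180*np.arange(-3,4) if abs(c+ya-np.degrees(np.arctan2(y,x)))<120),key=abs)')
open("plan.py","w").write(s)
from plan import *
cb=np.array([505.9,-364,]);a=-.015
T=lambda lx,ly:(cb[0]+np.cos(a)*lx-np.sin(a)*ly,cb[1]+np.sin(a)*lx+np.cos(a)*ly)
x,y=T(0,0)
plan((511.4,172.2,120,None,1),(x,y,120,-.9,1),(x,y,60,None,1),(x,y,28,None,1))
```

```text
t 2.1 p [510.7 173.9  21.9] jaw 98.5 xdir [ 0.  0. -1.] j [ 0.21  0.67  1.94  0.    0.53 -1.51]
wp end row 3 [511.5 172.  119.9] 98.5
wp end row 15 [ 505.6 -363.9  119.9] -0.9
wp end row 17 [ 506.1 -363.9   59.9] -0.9
wp end row 18 [ 506.1 -363.9   27.9] -0.9
{"grip": [1, 1, 1, 1, 1], "linear": [[-0.065, -0.001, 0.0], [-0.066, -0.001, 0.0], [-0.065, -0.002, 0.001], [0.0, -0.088, -0.014], [0.0, -0.089, -0.001]], "turn": [-0.0, -0.0, -0.0, 0.046, 0.046]}
{"grip": [1, 1, 1, 1, 1], "linear": [[0.0, -0.089, 0.012], [0.0, -0.086, 0.024], [0.0, -0.082, 0.036], [0.0, -0.076, 0.048], [0.0, -0.068, 0.058]], "turn": [0.046, 0.046, 0.0461, 0.046, 0.0461]}
{"grip": [1, 1, 1, 1, 1], "linear": [[0.0, -0.059, 0.067], [0.0, -0.048, 0.075], [0.0, -0.037, 0.081], [0.0, -0.025, 0.086], [0.0, -0.013, 0.088]], "turn": [0.046, 0.0461, 0.046, 0.0461, 0.046]}
{"grip": [1, 1, 1], "linear": [[0.06, 0.0, 0.0], [0.06, 0.001, 0.0], [0.064, 0.0, 0.0]], "turn": [-0.0, -0.0, -0.0]}
```

>>> carry_out(grip=[1,1,1,1,1], linear=[[-0.065,-0.001,0],[-0.066,-0.001,0],[-0.065,-0.002,0.001],[0,-0.088,-0.014],[0,-0.089,-0.001]], turn=[0,0,0,0.046,0.046])

```text
t: 2.6
eef_pos: [510.8, 82.6, 120.5]
tcp_rot: [0.207, 1.569, 0.064]
ft_force: [0.5, -0.8, -1.3]
opening: 0.461
```

>>> carry_out(grip=[1,1,1,1,1], linear=[[0,-0.089,0.012],[0,-0.086,0.024],[0,-0.082,0.036],[0,-0.076,0.048],[0,-0.068,0.058]], turn=[0.046,0.046,0.046,0.046,0.046])

```text
t: 3.1
eef_pos: [507.7, -142.9, 119.5]
tcp_rot: [-2.925, 1.57, 2.489]
ft_force: [0.8, 0.1, -1.4]
opening: 0.458
```

>>> carry_out(grip=[1,1,1,1,1], linear=[[0,-0.059,0.067],[0,-0.048,0.075],[0,-0.037,0.081],[0,-0.025,0.086],[0,-0.013,0.088]], turn=[0.046,0.046,0.046,0.046,0.046])

```text
t: 3.6
eef_pos: [505.2, -365.8, 119.4]
tcp_rot: [-2.466, 1.57, 2.225]
ft_force: [1.3, 0.8, -0.4]
opening: 0.46
```

>>> carry_out(grip=[1,1], linear=[[0.04,0,0],[0,0,0]], turn=[0,0])

```text
t: 3.8
eef_pos: [504.2, -364.2, 97.2]
tcp_rot: [-2.309, 1.566, 2.387]
ft_force: [-0.1, 0.2, -1.2]
opening: 0.46
```

Run:
```python
from plan import *
i=cams.read_camera("top");s=cams.read_camera("side")
z=lambda im,u,v,w,h:cv2.resize(im[v:v+h,u:u+w],None,fx=3,fy=3,interpolation=cv2.INTER_CUBIC)
cv2.imwrite("pics/p1.png",np.hstack([z(i,390,140,130,140),z(s,350,190,136,140)]))
plan((505.9,-364,60,-.9,1),(505.9,-364,26,-.9,1))
```

```text
t 3.9 p [ 505.4 -363.3   99.3] jaw -0.8 xdir [-0.001  0.001 -1.   ] j [-0.73  0.64  1.69  0.    0.82 -0.72]
wp end row 1 [ 505.9 -363.8   59.8] -0.9
wp end row 2 [ 505.9 -363.8   25.8] -0.9
{"grip": [1, 1], "linear": [[0.079, 0.001, 0.001], [0.068, 0.0, 0.0]], "turn": [0.0006, 0.0]}
```

View pics/p1.png

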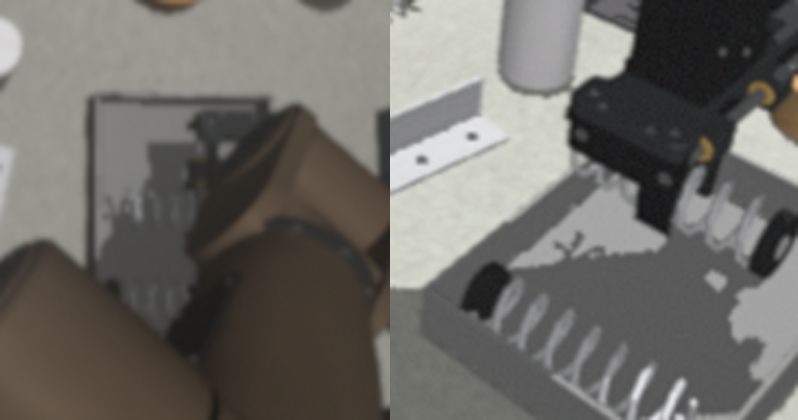

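Run:
```python
from plan import *
for y in (-289,-439): 
    for z in(77,99,121): print(y,z,((proj([[505.4,y,z]],"side")-[350,190])*3+[390,0]).round(), ((proj([[505.4,y,z]],"top")-[390,140])*3).round())
for x,y in((636,-271),(636,-461),(376,-459)):print(((proj([[x,y,45]],"side")-[350,190])*3+[390,0]).round(), ((proj([[x,y,45]],"top")-[390,140])*3).round())
```

```text
-289 77 [[571. 160.]] [[117. 213.]]
-289 99 [[575. 135.]] [[123. 212.]]
-289 121 [[579. 109.]] [[129. 211.]]
-439 77 [[786. 275.]] [[262. 213.]]
-439 99 [[794. 248.]] [[270. 213.]]
-439 121 [[803. 221.]] [[279. 212.]]
[[643. 101.]] [[90. 92.]]
[[897. 222.]] [[267.  93.]]
[[698. 464.]] [[271. 337.]]
```

>>> carry_out(grip=[1,1,1], linear=[[0.079,0.001,0.006],[0.06,0,0],[0.007,0,0]], turn=[0,0,0])

```text
t: 4.2
eef_pos: [506.4, -365.8, 25.4]
tcp_rot: [-2.417, 1.569, 2.282]
ft_force: [-0.2, -0.8, -1.9]
opening: 0.463
```

>>> carry_out(grip=[1,1], linear=[[0.001,0,0],[0,0,0]], turn=[0,0])

```text
t: 4.4
eef_pos: [506.7, -366.6, 27.2]
tcp_rot: [0.959, 1.57, -0.625]
ft_force: [0.3, 0.8, -1.2]
opening: 0.461
```

>>> carry_out(grip=[1,1,1], linear=[[0.002,0,0],[0.001,0,0],[0,0,0]], turn=[0,0,0])

```text
t: 4.7
eef_pos: [506.4, -367.0, 25.3]
tcp_rot: [1.107, 1.57, -0.478]
ft_force: [0.6, 1.4, 4.3]
opening: 0.458
```

>>> carry_out(grip=[-0.26,-0.26,-0.26,-0.26,-0.26], linear=[[0,0,0],[0,0,0],[0,0,0],[-0.05,0,0],[-0.1,0,0]], turn=[0,0,0,0,0])

```text
t: 5.2
eef_pos: [504.9, -366.0, 97.2]
tcp_rot: [-2.298, 1.564, 2.399]
ft_force: [0.7, 0.3, 0.3]
opening: 0.623
```

Run:
```python
from plan import *
plan((506,-366,115,None,-1),(609.2,10.8,110,80.9,-1),(609.2,10.8,21.5,None,-1))
```

```text
t 5.2 p [ 504.9 -366.    97.2] jaw -0.8 xdir [-0.005  0.005 -1.   ] j [-0.73  0.64  1.68  0.    0.83 -0.72]
wp end row 1 [ 505.9 -366.   115.2] -0.8
wp end row 11 [609.1  10.6 110.2] 80.9
wp end row 13 [609.1  10.6  21.7] 80.9
{"grip": [-1, -1, -1, -1, -1], "linear": [[-0.036, 0.002, 0.0], [0.001, 0.02, -0.076], [0.001, 0.03, -0.072], [0.001, 0.04, -0.067], [0.001, 0.049, -0.061]], "turn": [-0.0, -0.0454, -0.0454, -0.0454, -0.0454]}
{"grip": [-1, -1, -1, -1, -1], "linear": [[0.001, 0.057, -0.053], [0.001, 0.064, -0.044], [0.001, 0.07, -0.035], [0.001, 0.074, -0.025], [0.001, 0.077, -0.014]], "turn": [-0.0454, -0.0454, -0.0454, -0.0455, -0.0454]}
{"grip": [-1, -1, -1], "linear": [[0.001, 0.078, -0.002], [0.089, 0.0, 0.0], [0.088, 0.0, 0.0]], "turn": [-0.0455, -0.0, -0.0]}
```

>>> carry_out(grip=[-1,-1,-1,-1,-1], linear=[[-0.076,0.002,0],[0.001,0.02,-0.076],[0.001,0.03,-0.072],[0.001,0.04,-0.067],[0.001,0.049,-0.061]], turn=[0,-0.0454,-0.0454,-0.0454,-0.0454])

```text
t: 5.7
eef_pos: [548.7, -214.8, 135.7]
tcp_rot: [0.793, 1.571, -0.217]
ft_force: [1.0, -0.4, -0.5]
opening: 0.975
```

>>> carry_out(grip=[-1,-1,-1,-1,-1], linear=[[0.001,0.057,-0.053],[0.001,0.064,-0.044],[0.001,0.07,-0.035],[0.001,0.074,-0.025],[0.001,0.077,-0.014]], turn=[-0.0454,-0.0454,-0.0454,-0.0454,-0.0454])

```text
t: 6.2
eef_pos: [599.9, -26.4, 133.1]
tcp_rot: [1.243, 1.571, 0.947]
ft_force: [1.2, -0.8, 0.1]
opening: 1.0
```

>>> carry_out(grip=[-1,-1], linear=[[0.021,0.078,-0.002],[0.02,0,0]], turn=[-0.0454,0])

```text
t: 6.4
eef_pos: [611.1, 13.4, 112.4]
tcp_rot: [0.509, 1.57, 0.358]
ft_force: [-0.8, -0.4, -0.3]
opening: 1.001
```

Run:
```python
from plan import *
plan((609.2,10.8,21.5,80.9,-1))
```

```text
t 6.4 p [611.1  13.4 112.4] jaw 81.4 xdir [ 0.001  0.    -1.   ] j [-0.09  0.6   1.71  0.    0.83 -1.51]
wp end row 2 [609.2  10.7  21.4] 80.9
{"grip": [-1, -1], "linear": [[0.091, -0.003, -0.002], [0.091, -0.003, -0.001]], "turn": [0.0013, 0.0014]}
```

>>> carry_out(grip=[-1,-1,-1,1,1], linear=[[0.09,-0.001,-0.001],[0.088,0,0],[0,0,0],[0,0,0],[0,0,0]], turn=[0,0,0,0,0])

```text
t: 6.9
eef_pos: [610.8, 8.8, 25.7]
tcp_rot: [0.085, 1.568, -0.075]
ft_force: [0.5, -0.3, 0.3]
opening: 0.882
```

>>> carry_out(grip=[1,1,1,1,1], linear=[[0,0,0],[0,0,0],[0,0,0],[0,0,0],[0,0,0]], turn=[0,0,0,0,0])

```text
t: 7.4
eef_pos: [609.9, 9.3, 23.9]
tcp_rot: [0.428, 1.57, 0.269]
ft_force: [1.1, 0.0, 0.7]
opening: 0.465
```

Run:
```python
from plan import *
x,y=505.9+73,-365.5-1.1
plan((609,11,130,None,1),(520,-170,150,40,1),(x,y,130,-.9,1),(x,y,97,None,1))
```

```text
t 7.4 p [609.9   9.3  23.9] jaw 80.9 xdir [ 0.  0. -1.] j [-0.09  0.73  1.76  0.    0.65 -1.5 ]
wp end row 3 [609.1  10.9 129.9] 80.9
wp end row 8 [ 520.3 -170.1  149.9] 40.0
wp end row 13 [ 579.  -366.6  129.9] -0.9
wp end row 14 [ 579.  -366.6   96.9] -0.9
{"grip": [1, 1, 1, 1, 1], "linear": [[-0.071, 0.001, -0.001], [-0.071, 0.001, -0.001], [-0.07, 0.001, 0.0], [-0.008, -0.077, -0.024], [-0.008, -0.08, -0.012]], "turn": [-0.0, -0.0, -0.0, 0.0454, 0.0454]}
{"grip": [1, 1, 1, 1, 1], "linear": [[-0.008, -0.081, -0.001], [-0.008, -0.08, 0.01], [-0.008, -0.077, 0.022], [0.008, -0.033, 0.075], [0.008, -0.021, 0.079]], "turn": [0.0455, 0.0454, 0.0455, 0.0454, 0.0454]}
{"grip": [1, 1, 1, 1], "linear": [[0.008, -0.01, 0.082], [0.008, 0.002, 0.082], [0.008, 0.013, 0.081], [0.066, 0.0, 0.0]], "turn": [0.0455, 0.0454, 0.0455, -0.0]}
```

>>> carry_out(grip=[1,1,1,1,1], linear=[[-0.071,0.001,-0.001],[-0.071,0.001,-0.001],[-0.07,0.001,0],[-0.008,-0.077,-0.024],[-0.008,-0.08,-0.012]], turn=[0,0,0,0.0454,0.0454])

```text
t: 7.9
eef_pos: [573.2, -61.8, 138.6]
tcp_rot: [0.239, 1.569, -0.208]
ft_force: [-0.6, -0.3, -1.5]
opening: 0.464
```

>>> carry_out(grip=[1,1,1,1,1], linear=[[-0.008,-0.081,-0.001],[-0.008,-0.08,0.01],[-0.008,-0.077,0.022],[0.008,-0.033,0.075],[0.008,-0.021,0.079]], turn=[0.0454,0.0454,0.0454,0.0454,0.0454])

```text
t: 8.4
eef_pos: [543.2, -250.2, 142.0]
tcp_rot: [0.82, 1.57, -0.344]
ft_force: [1.4, -0.2, -0.7]
opening: 0.458
```

>>> carry_out(grip=[1,1,1,1,1], linear=[[0.008,-0.01,0.082],[0.008,0.002,0.082],[0.008,0.013,0.081],[0.066,0,0],[0,0,0]], turn=[0.0454,0.0454,0.0454,0,0])

```text
t: 8.9
eef_pos: [577.0, -366.3, 92.3]
tcp_rot: [-2.233, 1.564, 2.463]
ft_force: [0.1, 0.9, -1.5]
opening: 0.458
```

Run:
```python
from plan import *
s=cams.read_camera("side")
z=lambda im,u,v,w,h:cv2.resize(im[v:v+h,u:u+w],None,fx=4,fy=4,interpolation=cv2.INTER_CUBIC)
r=z(s,350,190,200,150)
st=env.state();x,y,zz=st["eef_pos"]
for e in(-75,75):
    p=(proj([[x,y+e,zz]],"side")[0]-[350,190])*4;cv2.circle(r,(int(p[0]),int(p[1])),4,(0,0,255),1)
# bin inner floor and rim
for h,d in((45,0),(4,4)):
    P=np.array([[130-d,95-d],[130-d,-95+d],[-130+d,-95+d],[-130+d,95-d]]);c,sn=np.cos(-.015),np.sin(-.015)
    W=np.c_[505.9+c*P[:,0]-sn*P[:,1],-364+sn*P[:,0]+c*P[:,1],np.full(4,h)]
    cv2.polylines(r,[((proj(W,"side")-[350,190])*4).astype(int)],True,(0,255,255),1)
cv2.imwrite("pics/p2.png",r)
plan((579,-366.6,60,-.9,1),(579,-366.6,28,None,1))
```

```text
t 8.95 p [ 577.8 -366.    94.6] jaw -0.8 xdir [-0.004  0.003 -1.   ] j [-0.66  0.72  1.52  0.    0.91 -0.65]
wp end row 1 [ 579.2 -366.5   60.1] -0.9
wp end row 2 [ 579.2 -366.5   28.1] -0.9
{"grip": [1, 1], "linear": [[0.069, 0.003, 0.001], [0.064, 0.0, 0.0]], "turn": [0.0004, -0.0]}
```

View pics/p2.png

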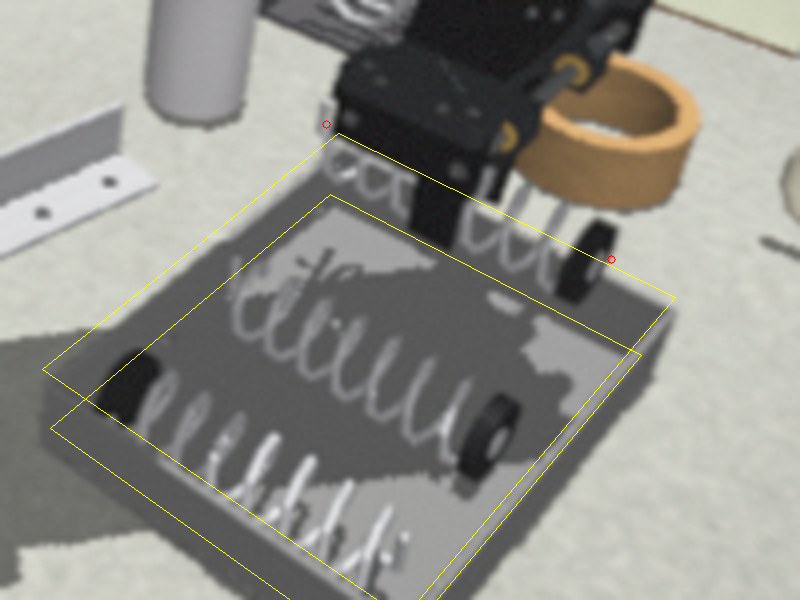

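>>> carry_out(grip=[1,1,1,1], linear=[[0.07,-0.001,0.005],[0.052,0,0],[0.006,0,0],[0,0,0]], turn=[0,0,0,0])

```text
t: 9.35
eef_pos: [578.8, -368.7, 33.7]
tcp_rot: [1.781, 1.571, 0.197]
ft_force: [0.4, -0.6, -1.0]
opening: 0.459
```

>>> carry_out(grip=[1,1,1], linear=[[0.003,0,0],[0.001,0,0],[0,0,0]], turn=[0,0,0])

```text
t: 9.65
eef_pos: [578.8, -369.3, 31.7]
tcp_rot: [0.994, 1.569, -0.591]
ft_force: [0.4, 0.4, -0.4]
opening: 0.462
```

>>> carry_out(grip=[1,1,1,1], linear=[[0.004,0,0],[0.002,0,0],[0.001,0,0],[0,0,0]], turn=[0,0,0,0])

```text
t: 10.05
eef_pos: [578.5, -369.2, 27.9]
tcp_rot: [1.132, 1.571, -0.453]
ft_force: [-2.1, 1.4, 5.6]
opening: 0.461
```

>>> carry_out(grip=[1,1], linear=[[0.001,0,0],[0,0,0]], turn=[0,0])

```text
t: 10.25
eef_pos: [578.5, -369.2, 27.9]
tcp_rot: [0.988, 1.57, -0.598]
ft_force: [-4.3, 3.4, 10.5]
opening: 0.464
```

>>> carry_out(grip=[-0.16,-0.16,-0.16,-0.16,-0.16], linear=[[-0.001,0,0],[0,0,0],[0,0,0],[-0.05,0,0],[-0.1,0,0]], turn=[0,0,0,0,0])

```text
t: 10.75
eef_pos: [577.0, -368.2, 99.1]
tcp_rot: [-2.235, 1.564, 2.463]
ft_force: [0.3, 0.1, -0.2]
opening: 0.58
```

Run:
```python
from plan import *
plan((577,-368,130,None,-1),(535,-170,150,30,-1),(638.5,151,120,70,-1),(638.5,151,20,None,-1))
```

```text
t 10.75 p [ 577.  -368.2   99.1] jaw -0.8 xdir [-0.006  0.004 -1.   ] j [-0.66  0.71  1.51  0.    0.92 -0.65]
wp end row 1 [ 577.  -368.2  130.1] -0.8
wp end row 6 [ 535.1 -170.2  150.1] 30.0
wp end row 13 [638.3 150.9 120.1] 70.0
wp end row 16 [638.3 150.9  20.1] 70.0
{"grip": [-1, -1, -1, -1, -1], "linear": [[-0.062, 0.0, 0.0], [-0.008, -0.018, -0.079], [-0.008, -0.009, -0.08], [-0.008, -0.001, -0.081], [-0.008, 0.008, -0.081]], "turn": [-0.0, -0.0343, -0.0343, -0.0343, -0.0342]}
{"grip": [-1, -1, -1, -1, -1], "linear": [[-0.008, 0.017, -0.079], [0.009, 0.071, -0.065], [0.009, 0.078, -0.057], [0.008, 0.083, -0.049], [0.009, 0.087, -0.041]], "turn": [-0.0343, -0.0317, -0.0317, -0.0318, -0.0317]}
{"grip": [-1, -1, -1, -1, -1], "linear": [[0.008, 0.091, -0.032], [0.009, 0.094, -0.023], [0.008, 0.095, -0.013], [0.067, 0.0, 0.0], [0.067, 0.0, 0.0]], "turn": [-0.0318, -0.0317, -0.0318, -0.0, -0.0]}
{"grip": [-1], "linear": [[0.066, 0.0, 0.0]], "turn": [-0.0]}
```

>>> carry_out(grip=[-1,-1,-1,-1,-1], linear=[[-0.062,0,0],[-0.008,-0.018,-0.079],[-0.008,-0.009,-0.08],[-0.008,-0.001,-0.081],[-0.008,0.008,-0.081]], turn=[0,-0.0343,-0.0343,-0.0343,-0.0343])

```text
t: 11.25
eef_pos: [544.2, -209.4, 149.2]
tcp_rot: [2.025, 1.571, 0.875]
ft_force: [0.2, 0.9, 1.0]
opening: 0.943
```

>>> carry_out(grip=[-1,-1,-1,-1,-1], linear=[[-0.008,0.017,-0.079],[0.009,0.071,-0.065],[0.009,0.078,-0.057],[0.008,0.083,-0.049],[0.009,0.087,-0.041]], turn=[-0.0343,-0.0317,-0.0317,-0.0317,-0.0317])

```text
t: 11.75
eef_pos: [595.9, 14.2, 135.5]
tcp_rot: [0.781, 1.57, 0.136]
ft_force: [0.6, -0.0, 0.0]
opening: 1.002
```

>>> carry_out(grip=[-1,-1,-1,-1], linear=[[0.008,0.091,-0.032],[0.009,0.094,-0.023],[0.008,0.095,-0.013],[0.04,0,0]], turn=[-0.0317,-0.0317,-0.0317,0])

```text
t: 12.15
eef_pos: [641.5, 155.2, 104.2]
tcp_rot: [0.63, 1.566, 0.288]
ft_force: [-1.1, -0.4, -1.4]
opening: 1.003
```

Run:
```python
from plan import *
s=cams.read_camera("side");t=cams.read_camera("top")
z=lambda im,u,v,w,h,f:cv2.resize(im[v:v+h,u:u+w],None,fx=f,fy=f,interpolation=cv2.INTER_CUBIC)
cv2.imwrite("pics/p3.png",np.hstack([z(t,185,145,310,190,1.3),z(s,240,140,300,190,1.3)])[:, :800])
plan((638.5,151,20,70,-1))
```

```text
t 12.25 p [638.4 151.1 100.6] jaw 70.1 xdir [-0.004 -0.001 -1.   ] j [ 0.13  0.67  1.59  0.    0.88 -1.09]
wp end row 2 [638.4 151.1  20.1] 70.0
{"grip": [-1, -1], "linear": [[0.081, 0.0, 0.0], [0.08, 0.0, 0.0]], "turn": [0.0002, 0.0003]}
```

View pics/p3.png

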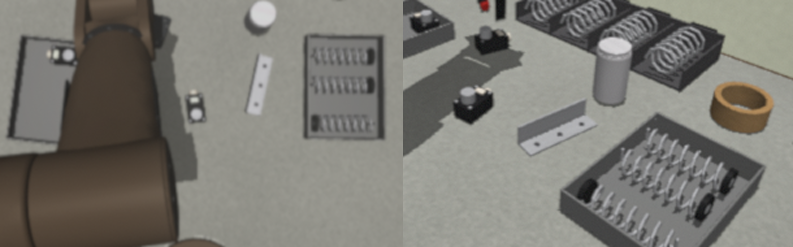

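>>> carry_out(grip=[-1,-1,-1,1,1], linear=[[0.081,0,0],[0.082,0,0],[0,0,0],[0,0,0],[0,0,0]], turn=[0,0,0,0,0])

```text
t: 12.75
eef_pos: [640.8, 149.6, 24.1]
tcp_rot: [0.496, 1.568, 0.145]
ft_force: [0.4, -0.3, -0.6]
opening: 0.885
```

>>> carry_out(grip=[1,1,1,1,1], linear=[[0,0,0],[0,0,0],[0,0,0],[0,0,0],[0,0,0]], turn=[0,0,0,0,0])

```text
t: 13.25
eef_pos: [639.8, 150.0, 21.8]
tcp_rot: [0.798, 1.57, 0.449]
ft_force: [-0.4, 1.3, 1.3]
opening: 0.468
```

Run:
```python
from plan import *
plan((638.5,151,125,None,1),(506.3,348.3,125,-6.2,1),(506.3,348.3,60,None,1),(506.3,348.3,32,None,1))
```

```text
t 13.25 p [639.8 150.   21.8] jaw 70.0 xdir [ 0.  0. -1.] j [ 0.13  0.78  1.63  0.    0.73 -1.09]
wp end row 3 [638.5 151.  124.8] 70.0
wp end row 12 [506.1 348.3 124.8] -6.2
wp end row 14 [506.1 348.3  59.8] -6.2
wp end row 15 [506.1 348.3  31.8] -6.2
{"grip": [1, 1, 1, 1, 1], "linear": [[-0.069, 0.0, -0.001], [-0.069, 0.001, -0.001], [-0.068, 0.0, -0.001], [0.0, 0.031, -0.043], [0.0, 0.025, -0.047]], "turn": [-0.0, -0.0, -0.0, 0.047, 0.047]}
{"grip": [1, 1, 1, 1, 1], "linear": [[0.0, 0.017, -0.05], [0.0, 0.01, -0.052], [0.0, 0.002, -0.053], [0.0, -0.005, -0.052], [0.0, -0.013, -0.051]], "turn": [0.047, 0.047, 0.047, 0.0471, 0.047]}
{"grip": [1, 1, 1, 1, 1], "linear": [[0.0, -0.021, -0.048], [0.0, -0.028, -0.045], [0.065, 0.0, 0.0], [0.065, 0.0, 0.0], [0.056, 0.0, 0.0]], "turn": [0.0471, 0.047, -0.0, -0.0, -0.0]}
```

>>> carry_out(grip=[1,1,1,1,1], linear=[[-0.069,0,-0.001],[-0.069,0.001,-0.001],[-0.068,0,-0.001],[0,0.031,-0.043],[0,0.025,-0.047]], turn=[0,0,0,0.047,0.047])

```text
t: 13.75
eef_pos: [608.8, 195.1, 125.6]
tcp_rot: [0.9, 1.569, 0.248]
ft_force: [-0.4, -0.1, -2.1]
opening: 0.462
```

>>> carry_out(grip=[1,1,1,1,1], linear=[[0,0.017,-0.05],[0,0.01,-0.052],[0,0.002,-0.053],[0,-0.005,-0.052],[0,-0.013,-0.051]], turn=[0.047,0.047,0.047,0.047,0.047])

```text
t: 14.25
eef_pos: [534.8, 305.4, 124.4]
tcp_rot: [-1.413, 1.57, -2.802]
ft_force: [0.1, 0.3, -2.0]
opening: 0.461
```

>>> carry_out(grip=[1,1,1,1], linear=[[0,-0.021,-0.048],[0,-0.028,-0.045],[0.06,0,0],[0,0,0]], turn=[0.047,0.047,0,0])

```text
t: 14.65
eef_pos: [504.0, 348.0, 91.8]
tcp_rot: [-0.963, 1.565, -2.64]
ft_force: [0.8, 0.1, -1.2]
opening: 0.46
```

Run:
```python
from plan import *
s=cams.read_camera("side")
z=lambda im,u,v,w,h,f:cv2.resize(im[v:v+h,u:u+w],None,fx=f,fy=f,interpolation=cv2.INTER_CUBIC)
cv2.imwrite("pics/p4.png",z(s,160,90,150,120,4))
plan((506.3,348.3,60,-6.2,1),(506.3,348.3,29,None,1))
```

```text
t 14.7 p [505.  347.9  93.4] jaw -6.1 xdir [-0.003 -0.002 -1.   ] j [ 0.5   0.63  1.71 -0.    0.8   0.6 ]
wp end row 1 [506.1 348.3  59.9] -6.2
wp end row 2 [506.1 348.3  28.9] -6.2
{"grip": [1, 1], "linear": [[0.067, 0.002, -0.001], [0.062, 0.0, 0.0]], "turn": [0.0006, -0.0]}
```

View pics/p4.png

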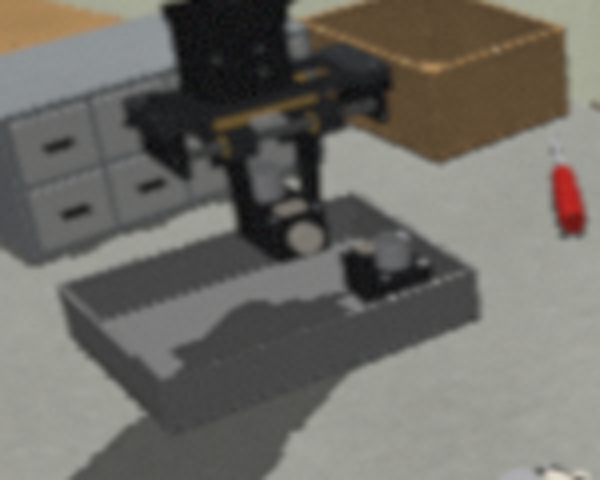

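The motor is held upright over the bin, clear of the old one. Lowering it gently.

>>> carry_out(grip=[1,1,1,1,1], linear=[[0.066,0.001,0],[0.052,0,0],[0.01,0,0],[0,0,0],[0,0,0]], turn=[0,0,0,0,0])

```text
t: 15.2
eef_pos: [507.3, 348.3, 32.2]
tcp_rot: [2.202, 1.569, 0.524]
ft_force: [0.2, -0.1, -2.5]
opening: 0.462
```

>>> carry_out(grip=[1,1,1], linear=[[0.002,0,0],[0.002,0,0],[0,0,0]], turn=[0,0,0])

```text
t: 15.5
eef_pos: [506.6, 348.2, 29.2]
tcp_rot: [2.256, 1.57, 0.578]
ft_force: [0.5, -0.7, -1.2]
opening: 0.46
```

>>> carry_out(grip=[1,1,1,1], linear=[[0.002,0,0],[0.002,0,0],[0.001,0,0],[0,0,0]], turn=[0,0,0,0])

```text
t: 15.9
eef_pos: [506.4, 348.1, 26.0]
tcp_rot: [-1.259, 1.571, -2.938]
ft_force: [-0.3, -0.6, -1.6]
opening: 0.462
```

>>> carry_out(grip=[1,1], linear=[[0.001,0,0],[0,0,0]], turn=[0,0])

```text
t: 16.1
eef_pos: [506.5, 348.1, 25.8]
tcp_rot: [2.497, 1.571, 0.819]
ft_force: [-0.6, -1.2, 1.5]
opening: 0.462
```

>>> carry_out(grip=[1,-0.26,-0.26,-0.26,-0.26], linear=[[0.001,0,0],[0,0,0],[0,0,0],[0,0,0],[-0.04,0,0]], turn=[0,0,0,0,0])

```text
t: 16.6
eef_pos: [505.5, 347.6, 43.3]
tcp_rot: [-0.981, 1.567, -2.66]
ft_force: [0.2, -0.5, 0.5]
opening: 0.626
```

>>> carry_out(grip=[-0.26,-0.26], linear=[[-0.09,0,0],[-0.09,0,0]], turn=[0,0])

```text
t: 16.8
eef_pos: [506.1, 347.9, 135.7]
tcp_rot: [-0.981, 1.569, -2.66]
ft_force: [0.6, -0.2, 0.6]
opening: 0.63
```

Run:
```python
from plan import *
plan((449.5,1.3,110,95.8,-1),(449.5,1.3,19.5,None,-1))
```

```text
t 16.8 p [506.1 347.9 135.7] jaw -6.2 xdir [-0.002 -0.001 -1.   ] j [0.49 0.58 1.68 0.   0.88 0.6 ]
wp end row 10 [449.4   1.3 110.2] -84.2
wp end row 12 [449.4   1.3  19.7] -84.2
{"grip": [-1, -1, -1, -1, -1], "linear": [[0.005, -0.004, 0.07], [0.005, 0.006, 0.07], [0.005, 0.015, 0.069], [0.005, 0.024, 0.066], [0.005, 0.033, 0.062]], "turn": [0.0434, 0.0433, 0.0434, 0.0433, 0.0434]}
{"grip": [-1, -1, -1, -1, -1], "linear": [[0.005, 0.041, 0.057], [0.005, 0.049, 0.051], [0.005, 0.055, 0.043], [0.006, 0.06, 0.036], [0.005, 0.065, 0.027]], "turn": [0.0433, 0.0434, 0.0433, 0.0434, 0.0433]}
{"grip": [-1, -1], "linear": [[0.091, 0.0, 0.0], [0.09, 0.0, 0.0]], "turn": [-0.0, -0.0]}
```

>>> carry_out(grip=[-1,-1,-1,-1,-1], linear=[[0.005,-0.004,0.07],[0.005,0.006,0.07],[0.005,0.015,0.069],[0.005,0.024,0.066],[0.005,0.033,0.062]], turn=[0.0433,0.0433,0.0434,0.0433,0.0434])

```text
t: 17.3
eef_pos: [477.4, 173.6, 122.6]
tcp_rot: [2.678, 1.57, 0.313]
ft_force: [0.5, -0.4, -1.1]
opening: 0.974
```

>>> carry_out(grip=[-1,-1,-1,-1,-1], linear=[[0.005,0.041,0.057],[0.005,0.049,0.051],[0.005,0.055,0.043],[0.006,0.06,0.036],[0.005,0.065,0.027]], turn=[0.0433,0.0433,0.0433,0.0433,0.0433])

```text
t: 17.8
eef_pos: [449.6, 0.2, 109.6]
tcp_rot: [3.089, 1.57, 0.045]
ft_force: [0.7, 0.3, -0.4]
opening: 1.0
```

>>> carry_out(grip=[-1], linear=[[0,0,0]], turn=[0])

```text
t: 17.9
eef_pos: [449.5, -1.3, 109.4]
tcp_rot: [0.092, 1.57, -2.955]
ft_force: [0.5, 0.2, 0.8]
opening: 1.004
```

Run:
```python
from plan import *
plan((449.5,1.3,19.5,95.8,-1))
```

```text
t 17.9 p [449.5  -1.3 109.4] jaw -84.6 xdir [-0. -0. -1.] j [-0.15  0.43  2.1  -0.    0.61  1.33]
wp end row 2 [449.7   1.3  19.4] -84.2
{"grip": [-1, -1], "linear": [[0.09, -0.003, 0.0], [0.09, -0.002, -0.001]], "turn": [-0.0011, -0.0011]}
```

>>> carry_out(grip=[-1,-1,-1,1,1], linear=[[0.09,-0.002,0],[0.09,-0.001,0],[0,0,0],[0,0,0],[0,0,0]], turn=[0,0,0,0,0])

```text
t: 18.4
eef_pos: [449.8, 3.4, 19.7]
tcp_rot: [-0.733, 1.571, 2.512]
ft_force: [0.8, 0.0, 1.2]
opening: 0.888
```

>>> carry_out(grip=[1,1,1,1,1], linear=[[0,0,0],[0,0,0],[0,0,0],[0,0,0],[0,0,0]], turn=[0,0,0,0,0])

```text
t: 18.9
eef_pos: [449.8, 3.0, 19.7]
tcp_rot: [-2.993, 1.571, 0.251]
ft_force: [0.4, 0.1, 0.3]
opening: 0.468
```

Run:
```python
from plan import *
plan((449.5,1.3,125,None,1),(426.8,356.9,125,-6.2,1),(426.8,356.9,90,None,1))
```

```text
t 18.9 p [449.8   3.   19.7] jaw -84.1 xdir [ 0.  0. -1.] j [-0.14  0.61  2.16  0.    0.37  1.33]
wp end row 3 [449.4   1.4 125.2] -84.1
wp end row 13 [426.9 356.7 125.2] -6.2
wp end row 14 [426.9 356.7  90.2] -6.2
{"grip": [1, 1, 1, 1, 1], "linear": [[-0.07, 0.001, 0.0], [-0.07, 0.001, 0.0], [-0.071, 0.001, 0.001], [0.0, -0.071, -0.003], [0.0, -0.07, -0.012]], "turn": [-0.0, -0.0, -0.0, -0.0433, -0.0433]}
{"grip": [1, 1, 1, 1, 1], "linear": [[0.0, -0.068, -0.022], [0.0, -0.064, -0.031], [0.0, -0.06, -0.039], [0.0, -0.054, -0.047], [0.0, -0.047, -0.054]], "turn": [-0.0433, -0.0433, -0.0433, -0.0433, -0.0433]}
{"grip": [1, 1, 1, 1], "linear": [[0.0, -0.039, -0.059], [0.0, -0.03, -0.064], [0.0, -0.021, -0.068], [0.07, 0.0, 0.0]], "turn": [-0.0433, -0.0433, -0.0433, -0.0]}
```

>>> carry_out(grip=[1,1,1,1,1], linear=[[-0.07,0.001,0],[-0.07,0.001,0],[-0.071,0.001,0.001],[0,-0.071,-0.003],[0,-0.07,-0.012]], turn=[0,0,0,-0.0433,-0.0433])

```text
t: 19.4
eef_pos: [445.1, 72.6, 126.1]
tcp_rot: [2.817, 1.569, 0.052]
ft_force: [0.2, 0.2, -2.8]
opening: 0.463
```

>>> carry_out(grip=[1,1,1,1,1], linear=[[0,-0.068,-0.022],[0,-0.064,-0.031],[0,-0.06,-0.039],[0,-0.054,-0.047],[0,-0.047,-0.054]], turn=[-0.0433,-0.0433,-0.0433,-0.0433,-0.0433])

```text
t: 19.9
eef_pos: [432.8, 252.0, 125.0]
tcp_rot: [-0.689, 1.57, -2.77]
ft_force: [1.1, 0.4, -3.1]
opening: 0.47
```

>>> carry_out(grip=[1,1,1,1,1], linear=[[0,-0.039,-0.059],[0,-0.03,-0.064],[0,-0.021,-0.068],[0.07,0,0],[0,0,0]], turn=[-0.0433,-0.0433,-0.0433,0,0])

```text
t: 20.4
eef_pos: [424.9, 356.3, 87.0]
tcp_rot: [-0.885, 1.565, -2.563]
ft_force: [-0.4, -0.4, -2.1]
opening: 0.463
```

Run:
```python
from plan import *
s=cams.read_camera("side")
z=lambda im,u,v,w,h,f:cv2.resize(im[v:v+h,u:u+w],None,fx=f,fy=f,interpolation=cv2.INTER_CUBIC)
cv2.imwrite("pics/p5.png",z(s,160,90,150,120,4))
plan((426.8,356.9,60,-6.2,1),(426.8,356.9,29,None,1))
```

```text
t 20.45 p [425.7 356.1  88.7] jaw -6.2 xdir [-0.004 -0.003 -1.   ] j [ 0.58  0.58  1.86 -0.    0.71  0.69]
wp end row 1 [426.8 357.   60.2] -6.2
wp end row 2 [426.8 357.   29.2] -6.2
{"grip": [1, 1], "linear": [[0.057, 0.002, -0.002], [0.062, 0.0, 0.0]], "turn": [0.0, -0.0]}
```

View pics/p5.png

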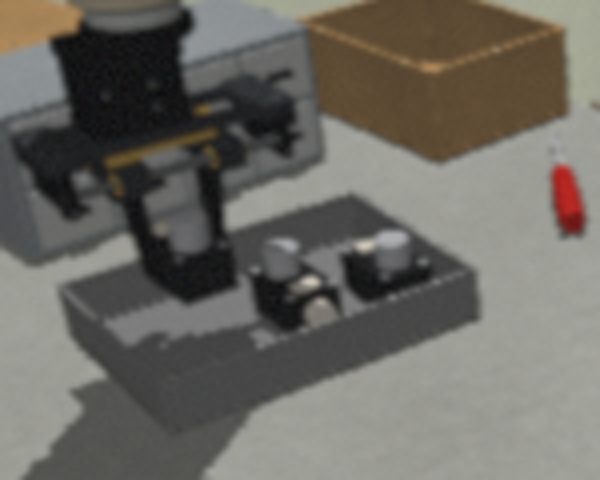

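>>> carry_out(grip=[1,1,1,1,1], linear=[[0.058,0.001,-0.001],[0.054,0,0],[0.01,0,0],[0,0,0],[0,0,0]], turn=[0,0,0,0,0])

```text
t: 20.95
eef_pos: [428.3, 357.2, 30.7]
tcp_rot: [2.286, 1.569, 0.606]
ft_force: [-0.3, -0.5, -1.9]
opening: 0.459
```

>>> carry_out(grip=[1,1,1], linear=[[0.002,0,0],[0.001,0,0],[0,0,0]], turn=[0,0,0])

```text
t: 21.25
eef_pos: [427.7, 357.3, 28.2]
tcp_rot: [2.309, 1.57, 0.63]
ft_force: [0.3, -1.1, -3.7]
opening: 0.462
```

>>> carry_out(grip=[1,1,1,1], linear=[[0.003,0,0],[0.002,0,0],[0.001,0,0],[0,0,0]], turn=[0,0,0,0])

```text
t: 21.65
eef_pos: [427.5, 357.1, 24.5]
tcp_rot: [-1.166, 1.571, -2.845]
ft_force: [-0.4, -0.2, -3.0]
opening: 0.464
```

>>> carry_out(grip=[1,1,1], linear=[[0.001,0,0],[0.001,0,0],[0,0,0]], turn=[0,0,0])

```text
t: 21.95
eef_pos: [427.6, 357.2, 23.8]
tcp_rot: [2.527, 1.571, 0.848]
ft_force: [-0.1, -0.1, -0.1]
opening: 0.463
```

Contact is just starting, so I'll go 0.5 mm further, then release, lift and swing clear.

>>> carry_out(grip=[1,-0.26,-0.26,-0.26,-0.26], linear=[[0.001,0,0],[0,0,0],[0,0,0],[0,0,0],[-0.04,0,0]], turn=[0,0,0,0,0])

```text
t: 22.45
eef_pos: [426.7, 356.6, 41.5]
tcp_rot: [-0.896, 1.567, -2.575]
ft_force: [-0.2, -0.5, 0.9]
opening: 0.633
```

>>> carry_out(grip=[-0.26,-0.26,-0.26,-0.26], linear=[[-0.09,0,0],[-0.09,0,0],[-0.09,0,0],[-0.05,0,0]], turn=[0,0,0,0])

```text
t: 22.85
eef_pos: [428.1, 357.5, 206.7]
tcp_rot: [2.267, 1.567, 0.588]
ft_force: [-0.0, 0.3, -0.8]
opening: 0.63
```

>>> carry_out(grip=[-0.26,-0.26,-0.26,-0.26,-0.26], linear=[[0,0,0.09],[0,0,0.09],[0,0,0.09],[0,0,0.09],[0,0,0.09]], turn=[0,0,0,0,0])

```text
t: 23.35
eef_pos: [402.7, 131.9, 203.2]
tcp_rot: [1.916, 1.57, 0.238]
ft_force: [0.3, -0.7, 0.2]
opening: 0.633
```

Run:
```python
from plan import *
s=cams.read_camera("side");t=cams.read_camera("top")
z=lambda im,u,v,w,h,f:cv2.resize(im[v:v+h,u:u+w],None,fx=f,fy=f,interpolation=cv2.INTER_CUBIC)
cv2.imwrite("pics/p6.png",np.vstack([z(t,185,145,310,115,2.5)[:,:775],np.hstack([z(s,165,125,125,78,3.7),z(s,350,215,100,78,3.7)])[:288,:775]]))
print(env.state()["eef_pos"])
```

```text
[402.54223242 129.93429079 203.23606555]
```

View pics/p6.png

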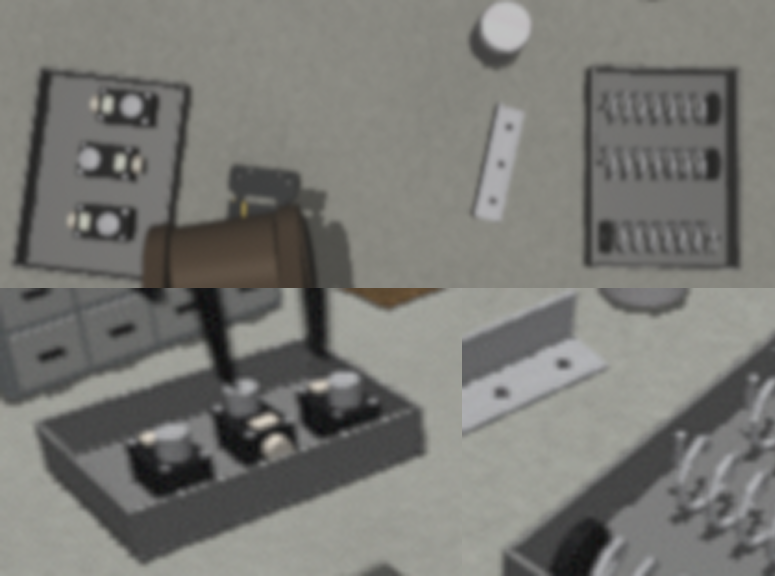

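The final picture shows three motors upright and apart in the left bin, with tops near (131,105), (89,158) and (108,222). Three spirals lie flat and separate in the right bin. The can (505,27) and bracket (497,160) are where they started.

```bash
python3 -c "
from cell import env
print(env.job_done())"
```

```text
the job is handed in; nothing more can be done
None
```

The job is done and handed in at about 23.5 s of robot time, well under the 72 s limit. No verdict was reported.

- **Spirals:** I placed both first. They lie flat in one layer in the spiral bin, separate from each other and from the one already there.
- **Motors:** I lowered both until the first contact force and then released them. All three stand upright in a row in the motor bin. The gaps were planned at about 30 mm and look clear in the last pictures from both cameras.
- **Bracket and can:** both look unmoved in the final top picture.
- **Forces:** the highest wrist force I saw at the end of any move was about 12 N, when pressing the second spiral onto the bin floor.
- **Disagreements:** the camera showed the held spirals about 4 mm off the position I had worked out, and the spiral bin's outline was off by a similar amount. I shifted both spirals 2–3 mm to correct for it. TCP readings scattered by 1–3 mm. No check failed.

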